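# Load two interlocking sample blocks into a sinking carrier

## Task

Lift the blue and the orange sample block off the sloping rest and fit them into the well of the white carrier, turned so that they interlock like jigsaw pieces and clear the corner key. Push them down with the sprung bed until its catch holds, so that both block tops stay flush with the carrier's rim, then let go. Leave the beaker, the timer and the sample jar where they are.

Things in the scene. Friction and masses are not known exactly. Their poses are not given: they have to be found in the camera images.
- blue_block: Blue block 22 mm thick, 94 (y) x 95 (x), 0.25 kg. Origin: underside, below its rib's middle; z out of the top. Back edge x -26; corner x<-6, y>27 cut out for the key; body to x 39, then a T nose (neck 24, head 42 wide, centred y -9) to x 69. Black grip rib on top: 40 (x) x 14 (y), 22 to 56 above the underside. Foot chamfered 3. Starts on the rest, back edge on the lip, x up the slope.
- orange_block: Orange block 22 mm thick, 94 (y) x 81 (x), 0.25 kg. Origin: underside, below its rib's middle; z out of the top. Back edge x -26; two prongs reach to x 55, with a T-shaped socket between them that takes the blue nose. Same rib as the blue block: 40 (x) x 14 (y), 22 to 56 above the underside. Foot chamfered 3. Starts on the rest, back edge on the lip, x up the slope.
- carrier: White fixed carrier, 194 (x) x 140 (y) mm, rim 50 high; well 154 x 100 in its middle, a 21 x 21 key fills the well's corner at -x, +y. Origin: on the worktop, centre; z up. Red catch tab at the +y side. Blue belongs at the -x end, block x along carrier x; orange at the +x end, block x along carrier -x. About 2 mm clearance all round.
- bed_plate (a joint): Sinking of the sprung bed (well floor), m: 0 raised (bed top 39 mm above the worktop), 0.0135 at its stop. Starts raised, carries both blocks without sinking; a push of 8 to 15 N on a block sinks it. Past 0.011 a hidden catch snaps in and holds it at 0.011 (bed top 28 mm high); push to 0.012 or more to be sure. One plate under both blocks; cannot tip.
- blue_seat (a point): Where the blue block's origin must end up: point fixed in the carrier at x -48, y 0, z 28 mm.
- orange_seat (a point): Where the orange block's origin must end up: point fixed in the carrier at x +48, y 0, z 28 mm.
- blue_nose (a point): Point on the blue block's underside at the end of its nose (block x +69, y -9, z 0 mm).
- blue_nose_seat (a point): Where the point blue_nose must end up: carrier x +21, y -9, z 28 mm.
- orange_nose (a point): Point on the orange block's underside at the end of its wider prong (block x +55, y -30.5, z 0 mm).
- orange_nose_seat (a point): Where the point orange_nose must end up: carrier x -7, y +30.5, z 28 mm.
- beaker: Clear beaker, 72 mm across, 93 mm high, a bystander. Origin: centre of the underside.
- lab_timer: White lab timer, 66 x 24 x 62 mm, a bystander. Origin: centre of the underside.
- jar: Clear sample jar with a lid, 52 mm across, 72 mm high, a bystander. Origin: centre of the underside.
- rest: Fixed white and grey rest, 240 mm wide (its y), with two bays; the blocks start one in each bay and swap bays from run to run. Its face slopes 26 degrees, rising along the rest's +x (to the robot's right), with a lip at the lower edge, so the blocks' tops and grip ribs lean 26 degrees to the robot's left. Origin: on the worktop, centre of its base.

How it is judged (in metres and radians):
At the end, for the whole second after the job is handed in: Both blocks lie at rest in the well, interlocked: each block's origin within 6 mm and its nose point within 7 mm of its seat point, level within 0.05 rad; the bed is caught down (joint between 9.5 and 12.5 mm), so the tops are flush with the rim (value of joint bed_plate between 0.0095 and 0.0125 m and distance between blue_block and blue_seat below 0.006 m and distance between orange_block and orange_seat below 0.006 m and distance between blue_nose and blue_nose_seat below 0.007 m and distance between orange_nose and orange_nose_seat below 0.007 m and angle between each of blue_block, orange_block's own z axis and vertical below 0.05 rad and linear speed of each of blue_block, orange_block below 0.02 m/s); the robot touches nothing.
It fails at once if the beaker is pushed more than 30 mm away or tipped over (distance of beaker from where it was at the start of the episode above 0.03 m or angle between beaker's own z axis and vertical above 0.5 rad).
It fails at once if the timer is pushed more than 30 mm away or tipped over (distance of lab_timer from where it was at the start of the episode above 0.03 m or angle between lab_timer's own z axis and vertical above 0.5 rad).
It fails at once if the sample jar is pushed more than 30 mm away or tipped over (distance of jar from where it was at the start of the episode above 0.03 m or angle between jar's own z axis and vertical above 0.5 rad).
It also fails if it takes over 72 s, if anything falls off the work surface, if the arm or the gripper's body presses on something with over 40 N, if the wrist force passes 120 N, or if a joint passes its speed limit or range.

## Robot

A 6-joint arm with a two-finger parallel gripper is mounted at the origin on a cart in front of the work surface, level with it; the furniture and walls round the work are solid. World frame = base frame: x ahead of the robot, y to its left, z up, the work surface at z = 0. Lengths are in mm, angles in rad, forces in N, time in s.
With the tool pointing down it reaches from about 300 to 775 mm from the base axis. Payload 14.6 kg.
Tool frame: the origin (TCP) lies at the very end of the fingers, on their centre line; the grasp point (between the pads) lies 19 mm behind it; z points along the fingers, y is the line along which they close (so a half turn about z gives the same grasp; the last joint's range is limited). The gripper opens to 94 mm and grips with 3 to 60 N. Pads are 16 mm wide; open, the fingers measure 119 mm over their backs; the gripper's body (75 mm by 177 mm) begins 78 mm behind the grasp point.
Start: joints at [-1.187, 0.3, 1.521, -0, 1.321, -0.067], TCP at [239.619, -495.047, 205.446] pointing down, gripper open.
Joint ranges: [-3.03, 3.03], [-0.79, 2.21], [0.23, 2.52], [-1.04, 4.18], [0, 3.07], [-2.55, 2.55]. Speed limits (rad/s): [2.22, 2.22, 2.57, 3.14, 3.14, 3.14].

## Interface

Orientations are given as [roll, pitch, yaw] about the fixed x, y, z axes, in that order (R = Rz(yaw) Ry(pitch) Rx(roll)).
In Python, from cell import manip, eyes, ticket gives the robot as it stands. The module is installed in compiled form; this text tells all that it offers.
- The arm moves only by the tool arm_command, never from a script. Its argument "plan" is a list of rows, each a list of 5 numbers: the opening, from -1 (shut) to 1 (fully open), then the shift along the tool's x, y, z in m, then the turn about the tool's z in rad. In form: [[jaw, dx, dy, dz, roll], ...]. A call has 1 to 20 rows; each row shifts and turns the commanded pose from where the row before left it, along the tool's axes as they then stand; what a row does not reach is not made up. A row lasts 1/8 s, in which the tool goes at most 62.5 mm and 10.7 degrees, less where a joint would pass 70% of its speed; a pose out of reach is approached as far as the arm can. A call is refused whole if a number of a shift passes 0.0625 or a number of a turn 0.188, either way. A call with a gripper value outside its range is refused whole. The fingers move at their own pace and stop on an object; "newtons" is the grip in N (left out, the last holds). Time passes only in rows, so rows that do not move let the fingers close. It gives the time, the measured TCP pose, the force, the opening and the grip force at its end, in the units of the state.
- manip.read_state(): the state, without advancing time (a new reading comes with each control period).
- eyes.camera(name): name is "scene" or "top" or "wrist"; returns a dict with "img" (480x640x3 uint8, blue, green, red), "z_map" (480x640 float32, mm along the optical axis (not along the pixel's ray), 0 where there is no reading), "fx", "fy", "cx", "cy" (pixels), "dist" ([k1, k2, p1, p2, k3] as OpenCV has them; the pictures are not rectified), "eye" and "orientation" of the camera in the world. Camera axes: x right, y down, z forward; pixel columns grow to the right and rows downward; lengths in mm; the calibration is good to about 2 mm. A picture is of the moment at which its call begins.
- ticket.sign_off(): hands the job in; it is judged then, once.
The state is a dict: "clock": time; "joints": joint angles; "qd": joint speeds; "effort": joint torques, N m; "eef_pos": TCP position; "eef_rot": TCP orientation; "wrist_force": force on the tool from outside, world axes, zero at the start; "moment": the same for the moment, N m; "finger_gap": finger opening in mm; "finger_force": force on a finger pad.
Only numpy, scipy, OpenCV 4.12 (cv2) and the standard library are available. Lean on these libraries where they do the work, as an engineer would, in place of code of your own. Each camera call takes 0.05 s, during which the arm holds its last target. There are 200 camera calls.

## Working session

There is one attempt and no reset: what is moved stays moved. The work goes in short steps, Python scripts to look and compute and a tool call to move; the robot and the scene stay as the last step left them, time stands still between calls to the robot, and variables do not carry over. Pictures are saved under pics/ and viewed, at most 11 in all, crops included, and the job is handed in when it is done.

Besides the shell and the picture viewer there is one more tool, called after "Request:" as a command line: name --pt "numbers of a row" for each row, then --argument value for the rest. arm_command: Moves the arm, as the interface text tells. Its arguments: {"type":"object","properties":{"plan":{"type":"array"},"newtons":{"type":"number"}},"required":["plan"]}

```bash
mkdir -p pics
cat > h.py <<'E'
import numpy as np, cv2
from cell import manip, eyes, ticket
from scipy.spatial.transform import Rotation as Ro
def cam(n):
    c=eyes.camera(n); c['K']=np.array([[c['fx'],0,c['cx']],[0,c['fy'],c['cy']],[0,0,1.]])
    o=np.array(c['orientation'],float)
    c['R']=o if o.shape==(3,3) else Ro.from_euler('xyz',o).as_matrix()
    c['eye']=np.array(c['eye'],float); return c
def rays(c,px):
    u=cv2.undistortPoints(np.array(px,float).reshape(-1,1,2),c['K'],np.array(c['dist'],float))[:,0]
    return np.c_[u,np.ones(len(u))]
def plane(c,px,z):
    d=rays(c,px)@c['R'].T; return c['eye']+d*((z-c['eye'][2])/d[:,2])[:,None]
def depth(c,px):
    p=np.array(px,int).reshape(-1,2); zz=c['z_map'][p[:,1],p[:,0]]
    return c['eye']+(rays(c,p)*zz[:,None])@c['R'].T, zz>0
def cloud(c):
    v,u=np.mgrid[0:480,0:640]; px=np.c_[u.ravel(),v.ravel()]
    P,ok=depth(c,px); return P.reshape(480,640,3), ok.reshape(480,640)
E
python3 - <<'E'
from h import *
print(manip.read_state())
ims=[]
for n in ['scene','top']:
    c=cam(n); cv2.imwrite(f'pics/{n}0.png',c['img']); print(n,c['eye'],c['orientation'],c['fx'],c['cx'],c['cy'],c['dist'],(c['z_map']>0).mean())
E
```

```text
{'clock': 0.0, 'joints': array([-1.18660253e+00,  3.00481668e-01,  1.52157319e+00,  3.49678863e-06,
        1.32069347e+00, -6.66164247e-02]), 'qd': array([ 0.00094255,  0.00028827, -0.00025246, -0.00103896,  0.00158653,
       -0.00194749]), 'effort': array([ 1.38875846e-03, -5.31807160e+01, -3.52741778e+01,  7.08541065e-02,
        2.43660092e-02, -9.13317012e-05]), 'eef_pos': array([ 239.52528898, -494.81681337,  204.88386918]), 'eef_rot': array([-3.14043976e+00, -8.03098712e-05,  4.50809312e-01]), 'wrist_force': array([ 0.30106509, -1.1677416 ,  0.43662944]), 'moment': array([0.01049834, 0.00117667, 0.01347328]), 'finger_force': 0.0, 'finger_gap': 94.20128422449247}
scene [-217.83864209  885.69328066  753.48236318] [-2.09556365  0.01083503 -2.38695195] 542.4416306012066 324.5568064596892 238.02366274900632 [0.03860131 0.         0.         0.         0.        ] 0.9960123697916666
top [ 523.46790024   30.68253602 1184.63042622] [-3.11539611  0.01671274 -1.59355828] 480.1802913164214 316.9236812204662 235.66266311499044 [0.00436029 0.         0.         0.         0.        ] 0.9960774739583333
```

View pics/scene0.png

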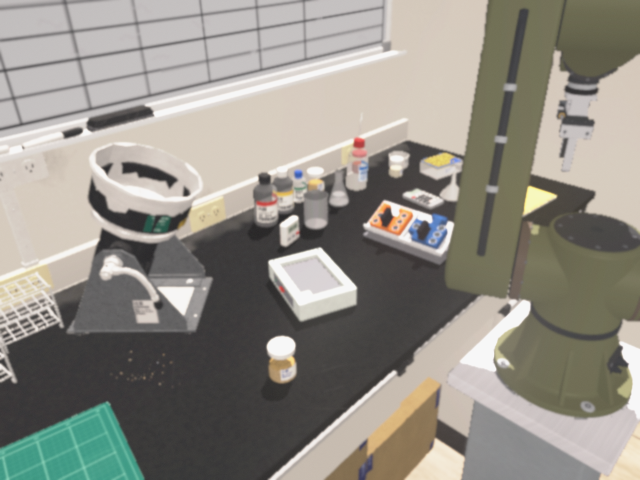

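View pics/top0.png

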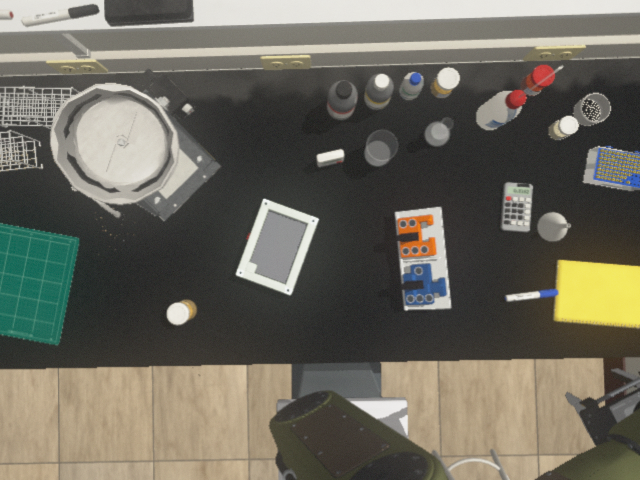

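Top view: the carrier is at about (278,247), with the key at its lower left (250,268). The rest is at (423,258), with orange in the far bay (415,237) and blue in the near bay (423,285). Jar is at (181,312), beaker at (380,148) and timer at (330,157). The scene view shows the same layout.

```bash
cat >> h.py <<'E'
def white(c,P,ok,cx,cy,r,zl,zh):
    hsv=cv2.cvtColor(c['img'],cv2.COLOR_BGR2HSV)
    return ok&(hsv[...,1]<60)&(hsv[...,2]>130)&(np.hypot(P[...,0]-cx,P[...,1]-cy)<r)&(P[...,2]>zl)&(P[...,2]<zh)
def masks(c):
    h=cv2.cvtColor(c['img'],cv2.COLOR_BGR2HSV)
    return {'orange':cv2.inRange(h,(5,150,100),(20,255,255))>0,'blue':cv2.inRange(h,(100,120,60),(125,255,255))>0}
E
python3 - <<'E'
from h import *
for n in ['top','scene']:
    c=cam(n);P,ok=cloud(c)
    print(n)
    car0=plane(c,[[278,247]],50)[0] if n=='top' else car0
    m=white(c,P,ok,car0[0],car0[1],150,42,58)
    r=cv2.minAreaRect(P[m][:,:2].astype(np.float32)); print('carrier',r,np.median(P[m][:,2]),m.sum())
    for k,mm in masks(c).items():
        m=mm&ok&(P[...,0]>250)&(P[...,0]<700)&(P[...,1]<-80)&(P[...,1]>-500)&(P[...,2]>15)
        Q=P[m]; print(k,m.sum(),Q.min(0),Q.max(0),np.median(Q,0))
        A=np.c_[Q[:,:2],np.ones(len(Q))]; w=np.ones(len(Q),bool)
        for _ in range(6):
            s=np.linalg.lstsq(A[w],Q[w,2],rcond=None)[0]; w=abs(A@s-Q[:,2])<3
        print(' plane',s,w.sum(),'slope',np.degrees(np.arctan(np.hypot(*s[:2]))),'dir',np.degrees(np.arctan2(s[1],s[0])))
    for nm,px in (('beaker',(380,148)),('timer',(330,157)),('jar',(181,312))):
        if n=='top': print(nm,plane(c,[px],70)[0])
E
```

```text
top
carrier ((530.6124267578125, 146.2963409423828), (139.95120239257812, 194.49485778808594), 68.80690002441406) 48.656664769019244 2227
orange 685 [ 500.71511862 -224.24058807   45.87050854] [ 594.64079516 -142.94210084   86.2792865 ] [ 539.9180185  -185.90670898   67.31169219]
 plane [ 3.97283315e-02 -4.74174769e-01 -4.10362739e+01] 501 slope 25.4467944425124 dir -85.21070732550402
blue 671 [ 390.69961122 -499.27620927   15.02048312] [ 481.8037438  -153.13072141   91.86302144] [ 436.2823343  -199.35504509   71.46356328]
 plane [ 0.03215668 -0.28747712  0.07251444] 264 slope 16.133571551574736 dir -83.61752771919096
beaker [ 753.77540211 -102.81980581   70.        ]
timer [735.77020279  13.99052757  70.        ]
jar [383.09959584 368.34188636  70.        ]
scene
carrier ((530.97802734375, 148.4987335205078), (141.76962280273438, 199.97457885742188), 68.51950073242188) 48.16354211427381 1530
orange 216 [ 498.20882109 -211.1809983    42.86369335] [ 589.82071838 -132.30428874   84.26112356] [ 533.0925726  -164.71273038   58.59093954]
 plane [  0.05637483  -0.42654873 -42.27925434] 131 slope 23.280178852065117 dir -82.4711355621233
blue 211 [ 388.60741666 -235.61648274   47.54568025] [ 476.55356726 -149.47937191   90.83448801] [ 426.26052057 -199.51499421   72.16462935]
 plane [ 2.83407902e-02 -4.99892298e-01 -3.86325954e+01] 163 slope 26.59690002348779 dir -86.75515849808869
```

Request:
arm_command --pt "1 0.01 -0.005 -0.03 0" --pt "1 0.03 -0.014 -0.03 0" --pt "1 0.036 -0.0165 -0.03 0" --pt "1 0.036 -0.0165 -0.03 0" --pt "1 0.036 -0.0165 -0.02 0" --pt "1 0.036 -0.0165 -0.005 0" --pt "1 0.036 -0.0165 0 0" --pt "1 0.036 -0.0165 0 0" --pt "1 0.036 -0.0165 0 0" --pt "1 0.036 -0.0165 0 0" --pt "1 0.03 -0.0145 0 0" --pt "-0.15 0 0 0 -0.151" --pt "-0.15 0 0 0 -0.151" --pt "-0.15 0 0 0 -0.151" --pt "-0.15 0 0 0 -0.151" --pt "-0.15 0 0 0 -0.151" --pt "-0.15 0 0 0 -0.151" --pt "-0.15 0 0 0 -0.151" --pt "-0.15 0 0 0 -0.151" --pt "-0.15 0 0 0 0"

```text
clock: 2.7
eef_pos: [489.7, -190.1, 350.3]
eef_rot: [-3.141, -0.0, 1.658]
wrist_force: [0.2, -0.5, 0.6]
finger_gap: 40.1
finger_force: 0.0
```

Run:
```python
from h import *
c=cam('wrist'); cv2.imwrite('pics/w1.png',c['img']); s=manip.read_state()
print(s['eef_pos'],s['eef_rot'],s['clock'],s['finger_gap'],c['eye'],c['orientation'],c['fx'])
```

```text
[ 489.71612169 -190.08161299  350.31781676] [-3.14136030e+00 -1.40330932e-04  1.65551447e+00] 2.75 40.047857547713 [ 483.08203705 -122.27313992  529.96137087] [2.90203112e+00 1.32400652e-03 8.73274504e-02] 425.9712182042202
```

View pics/w1.png

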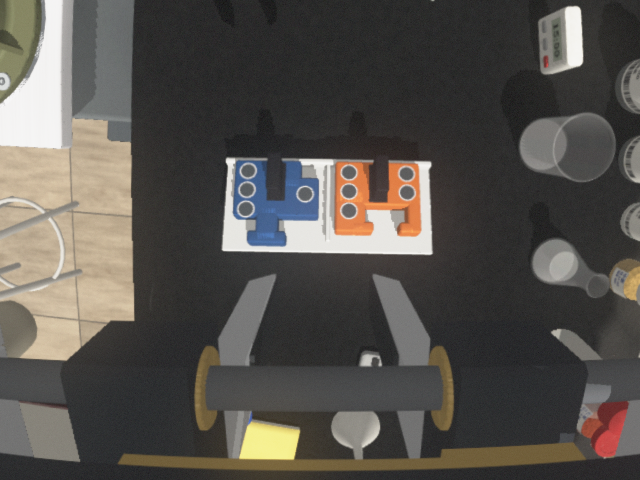

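Wrist view: the rest is in the middle, with blue at (275,200), ribs at (276,175) and (379,178), and orange at (377,198). Next I measure the ribs and block planes with depth from here.

```bash
cat >> h.py <<'E'
def block(c,name,lo,hi,flat=False):
    """pose of a block from colour mask + depth: plane of the top, outline, rib"""
    P,ok=cloud(c); box=ok&np.all((P>lo)&(P<hi),axis=2)
    m=masks(c)[name]&box
    m=cv2.erode(m.astype(np.uint8),np.ones((3,3)))>0
    Q=P[m]; w=np.ones(len(Q),bool); A=np.c_[Q[:,:2],np.ones(len(Q))]
    for t in (20,10,5,3,3,3):
        s=np.linalg.lstsq(A[w],Q[w,2],rcond=None)[0]; w=abs(A@s-Q[:,2])<t
    n=np.array([-s[0],-s[1],1]); n/=np.linalg.norm(n)
    h=(P-np.array([0,0,s[2]]))@n
    rib=box&(h>20)&(h<45)&(c['img'].max(2)<80)
    return Q[w],n,s,P[rib],h,P
E
python3 - <<'E'
from h import *
c=cam('wrist')
for k,lo,hi in (('orange',(490,-260,20),(620,-90,150)),('blue',(370,-260,20),(492,-90,150))):
    Q,n,s,r,h,P=block(c,k,lo,hi)
    ex=np.array([s[0],s[1],0]); ex/=np.linalg.norm(ex); 
    print(k,len(Q),'n',n,'tilt',np.degrees(np.arccos(n[2])),'dir',np.degrees(np.arctan2(s[1],s[0])))
    bx=ex-n*(ex@n); bx/=np.linalg.norm(bx); by=np.cross(n,bx)
    cr=cv2.minAreaRect(np.c_[Q@bx,Q@by].astype(np.float32)); print(' top rect',cr)
    a=Q@bx; b=Q@by; print(' bx',a.min(),a.max(),'by',b.min(),b.max())
    print(' rib n',len(r),'bx',np.percentile(r@bx,[1,50,99]),'by',np.percentile(r@by,[1,50,99]),'h',np.percentile((r@n)-s[2]*n[2],[1,50,99]))
    # rib mid estimates: bx from back edge, top+17
    topoff=s[2]*n[2]
    for nm,x,y in (('rib',np.percentile(r@bx,[2,98]).mean(),np.percentile(r@by,[2,98]).mean()),('edges',a.min()-1+26,(b.min()+b.max())/2)):
        print(' mid',nm,x*bx+y*by+(topoff+17)*n)
E
```

```text
orange 1861 n [-0.02841792  0.43076122  0.9020184 ] tilt 25.575341949628076 dir -86.22558629520414
 top rect ((224.52273559570312, 533.736083984375), (78.60984802246094, 89.11802673339844), 0.5312156081199646)
 bx 185.0291484574034 263.928340101474 by 488.85364941516497 578.0913141345773
 rib n 559 bx [188.85875755 210.12218746 228.39128311] by [526.65728375 532.62706335 539.51517769] h [21.27725762 33.74953665 35.65371415]
 mid rib [ 544.68770833 -159.41687101   76.09444132]
 mid edges [ 545.22733262 -160.60313989   76.67794786]
blue 2027 n [-0.025052    0.43255889  0.90125757] tilt 25.676135807629887 dir -86.68537146121166
 top rect ((229.40640258789062, 423.407958984375), (91.14938354492188, 87.53123474121094), 1.685977578163147)
 bx 183.3481779164987 275.2422271298726 by 379.2823406589181 467.5894044073541
 rib n 556 bx [185.84507962 208.06752104 225.69135491] by [416.97514054 424.09239016 430.16856137] h [21.5056545  33.69908476 35.61069879]
 mid rib [ 434.06630819 -167.21351041   76.28525011]
 mid edges [ 433.9465029  -169.22965706   77.24957023]
```

Request:
arm_command --pt "-0.15 0.009 -0.018 0.02 0.015" --pt "-0.15 0.009 -0.018 0.04 0" --pt "-0.15 0.009 -0.0176 0.045 0" --pt "-0.15 0 0 0.045 0" --pt "-0.15 0 0 0.045 0" --pt "-0.15 0 0 0.035 0" --pt "-0.15 0 0 0.02 0" --pt "-0.15 0 0 0.017 0" --pt "-0.15 0 0 0.0115 0" --pt "-0.15 0 0 0.006 0" --pt "-0.15 0 0 0 0" --pt "-1 0 0 0 0" --pt "-1 0 0 0 0" --pt "-1 0 0 0 0" --pt "-1 0 0 0 0" --newtons 30

```text
clock: 4.68
eef_pos: [434.4, -167.4, 66.2]
eef_rot: [3.141, 0.0, 1.644]
wrist_force: [1.2, 0.6, 2.9]
finger_gap: 13.7
finger_force: 30.0
```

Request:
arm_command --pt "-1 0 0 -0.01 0" --pt "-1 0 0 -0.03 0" --pt "-1 0 0 -0.04 0" --pt "-1 0.02 0.002 0 0" --pt "-1 0.03 0.0035 0 0" --pt "-1 0.03 0.0035 0 0" --pt "-1 0.03 0.0035 0 0" --pt "-1 0.026 0.0035 0 0" --pt "-1 0 0 0 0" --pt "-1 0 0 0.03 0" --pt "-1 0 0 0.03 0" --pt "-1 0 0 0.03 0" --pt "-1 0 0 0.01 0" --pt "-1 0 0 0 0" --pt "-1 0 0 0 0"

```text
clock: 6.55
eef_pos: [440.9, -30.8, 47.0]
eef_rot: [3.14, 0.0, 1.644]
wrist_force: [0.5, 0.6, -2.2]
finger_gap: 13.6
finger_force: 30.0
```

Run:
```python
from h import *
c=cam('scene'); cv2.imwrite('pics/s2.png',cv2.resize(c['img'][130:360,220:520],None,fx=2.5,fy=2.5)); s=manip.read_state()
print(s['eef_pos'],s['wrist_force'],s['moment'])
```

```text
[440.88138698 -30.76121961  46.99727657] [-0.63914019 -0.07231536 -1.18554416] [ 0.03175329 -0.11562502  0.0802105 ]
```

View pics/s2.png

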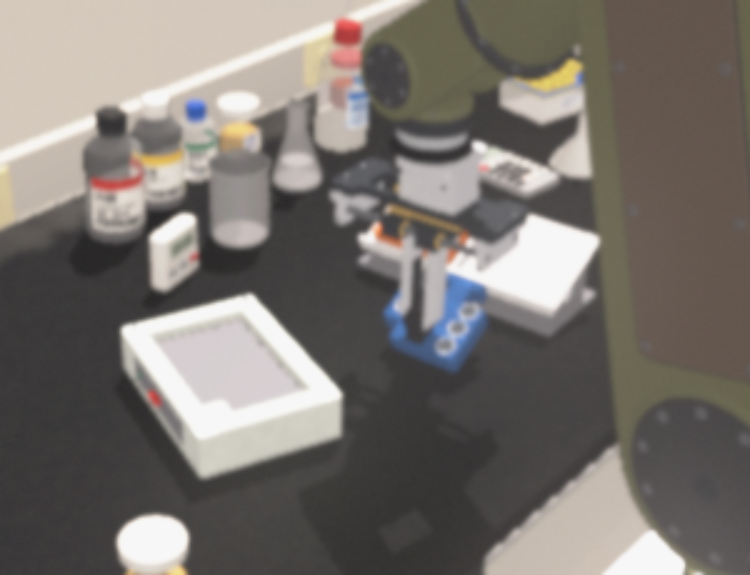

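The scene view shows the blue block in the gripper at (435,320), still tilted, a little above the worktop. I lower it and roll it flat.

Request:
arm_command --pt "-1 0 0 0.006 0" --pt "-1 0 0 0.005 0" --pt "-1 0 0 0.002 0" --pt "-1 0 0 0 0" --pt "-1 -0.003 0 0.001 0" --pt "-1 -0.004 0 0.001 0" --pt "-1 -0.004 0 0.0015 0" --pt "-1 -0.004 0 0.0015 0" --pt "-1 -0.004 0 0.002 0" --pt "-1 -0.003 0 0.002 0" --pt "-1 0 0 0 0" --newtons 8

```text
clock: 7.98
eef_pos: [442.0, -52.7, 23.9]
eef_rot: [3.141, -0.0, 1.644]
wrist_force: [-1.3, -0.2, 2.7]
finger_gap: 14.3
finger_force: 8.0
```

Request:
arm_command --pt "-0.15 0 0 0 0" --pt "-0.15 0 0 0 0" --pt "-0.15 0 0 -0.01 0" --pt "-0.15 0 0 -0.03 0" --pt "-0.15 0 0 -0.04 0" --pt "-0.15 -0.02 0 -0.04 0" --pt "-0.15 -0.02 0 -0.04 0" --pt "-0.15 0 0 0 0" --pt "-0.15 0 0 0 0"

```text
clock: 9.1
eef_pos: [444.4, -92.1, 183.5]
eef_rot: [-3.141, -0.0, 1.644]
wrist_force: [-0.0, -0.4, -0.8]
finger_gap: 40.1
finger_force: 0.0
```

```bash
cat >> h.py <<'E'
def flatblock(c,name,lo,hi):
    """flat block on plane: rib centre & yaw"""
    Q,n,s,r,h,P=block(c,name,lo,hi)
    top=np.median(Q[:,2]); hi=r[r[:,2]>top+28]
    rr=cv2.minAreaRect(hi[:,:2].astype(np.float32)); 
    vy=[cv2.fitLine(hi[:,:2].astype(np.float32),cv2.DIST_L2,0,.01,.01).ravel()]
    (w,hh),a=rr[1],rr[2]; 
    ang=a if w>hh else a+90
    out=cv2.minAreaRect(Q[:,:2].astype(np.float32))
    print(name,'n',n,'top',top,'ribtop',np.median(hi[:,2]),'rib',rr,'yaw(mod180)',ang,'outline',out)
    return rr
E
python3 - <<'E'
from h import *
c=cam('wrist'); cv2.imwrite('pics/w3.png',c['img']); s=manip.read_state(); print(s['eef_pos'],c['eye'])
flatblock(c,'blue',(360,-150,5),(520,60,120))
E
```

```text
[444.25796676 -91.96263246 183.12834298] [438.76735969 -24.24872031 363.16436498]
blue n [0.00105849 0.00166623 0.99999805] top 22.328662354713174 ribtop 56.20920018388858 rib ((440.5593566894531, -48.28301239013672), (13.692709922790527, 38.58744430541992), 3.97399640083313) yaw(mod180) 93.97399640083313 outline ((442.11090087890625, -70.06000518798828), (91.64110565185547, 92.0904312133789), 4.097959041595459)
```

View pics/w3.png

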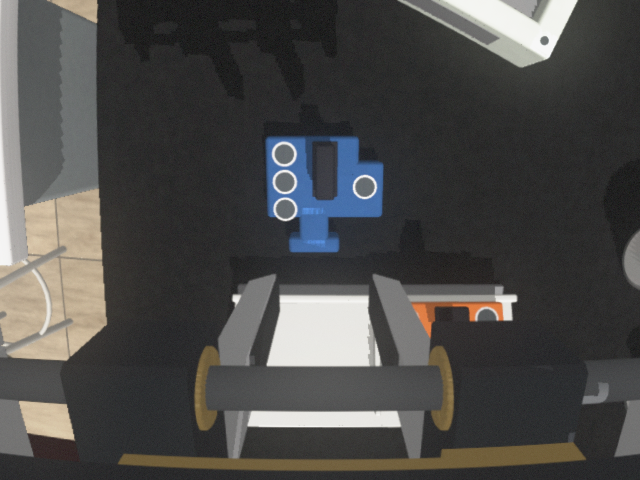

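The blue block lies flat, with its rib at (325,170) in the wrist view and its nose at (315,243). Before regrasping I look at the carrier in the placing orientation, so that camera bias cancels out.

Request:
arm_command --pt "-0.15 0.015 0.006 -0.01 0" --pt "-0.15 0.03 0.013 -0.01 0" --pt "-0.15 0.035 0.015 0 0" --pt "-0.15 0.035 0.015 0 0" --pt "-0.15 0.035 0.015 0 0" --pt "-0.15 0.035 0.015 0 0" --pt "-0.15 0.03 0.013 0 0" --pt "-0.15 0.019 0.008 0 0" --pt "-0.15 0 0 0 -0.141" --pt "-0.15 0 0 0 -0.141" --pt "-0.15 0 0 0 -0.141" --pt "-0.15 0 0 0 -0.141" --pt "-0.15 0 0 0 -0.141" --pt "-0.15 0 0 0 -0.141" --pt "-0.15 0 0 0 -0.141" --pt "-0.15 0 0 0 -0.141" --pt "-0.15 0 0 0 0" --pt "-0.15 0 0 0 0"

```text
clock: 11.4
eef_pos: [527.4, 148.5, 204.0]
eef_rot: [-3.142, -0.0, 2.769]
wrist_force: [0.0, -0.2, -0.3]
finger_gap: 40.0
finger_force: 0.0
```

```bash
cat >> h.py <<'E'
def lines(c,P,ok,cx,cy,yaw):
    """carrier rim edges: rim-height points in carrier frame"""
    m=white(c,P,ok,cx,cy,160,43,57)
    R=np.array([[np.cos(yaw),np.sin(yaw)],[-np.sin(yaw),np.cos(yaw)]])
    return (P[m][:,:2]-[cx,cy])@R.T, P[m]
E
python3 - <<'E'
from h import *
c=cam('wrist'); cv2.imwrite('pics/w4.png',c['img']); s=manip.read_state(); print(s['eef_pos'],s['eef_rot'],c['eye'])
P,ok=cloud(c); q,Pm=lines(c,P,ok,531,147,-.37)
print(len(q),q.min(0),q.max(0),np.median(Pm[:,2]),'bed',np.median(P[ok&(np.hypot(P[...,0]-531,P[...,1]-147)<30)][:,2]))
E
```

```text
[527.36645201 148.44118073 203.9359515 ] [-3.14151819e+00 -1.50060118e-04  2.76927336e+00] [462.81077526 172.97590869 383.603185  ]
15196 [-96.71431668 -71.80288761] [96.79487244 68.56139945] 50.14840155335665 bed 283.2055637206484
```

View pics/w4.png

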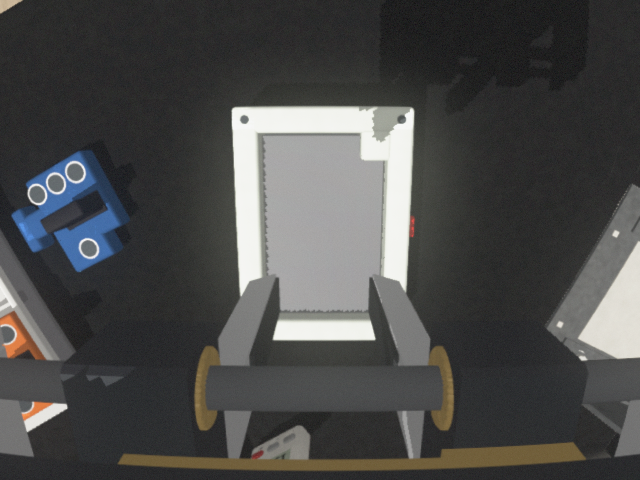

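Wrist view: the well is centred at about (323,222), with the key at (372,146) at the upper right (carrier -x, +y) and the red tab at (411,226). Now I fit the rim edges.

```bash
cat >> h.py <<'E'
def carrier(c,cx=531,cy=147,yaw=-.37):
    """rim edges in an approximate carrier frame, robust line fits; returns per-edge (offset, slope)"""
    P,ok=cloud(c); h=cv2.cvtColor(c['img'],cv2.COLOR_BGR2HSV)
    m=ok&(h[...,2]>190)&(h[...,1]<50)&(P[...,2]>46)&(P[...,2]<55)
    v,u=np.nonzero(m); W=plane(c,np.c_[u,v],50.)[:,:2]
    R=np.array([[np.cos(yaw),np.sin(yaw)],[-np.sin(yaw),np.cos(yaw)]]); q=(W-[cx,cy])@R.T
    out={}
    def edge(nm,ax,t0,t1,sel,mx):
        T,E=[],[]
        for t in np.arange(t0,t1,4):
            k=sel&(abs(q[:,1-ax]-t)<2)
            if k.sum()>5: T.append(t);E.append(q[k,ax].max() if mx else q[k,ax].min())
        if len(T)<4: return
        T,E=np.array(T),np.array(E); w=np.ones(len(T),bool)
        for _ in range(4):
            p=np.polyfit(T[w],E[w],1); w=abs(np.polyval(p,T)-E)<max(.8,1.5*np.std(E[w]-np.polyval(p,T[w])))
        out[nm]=p[1],p[0],w.sum()
    s=abs(q[:,0])<105
    s&=abs(q[:,1])<78
    edge('y+out',1,-75,75,s&(q[:,1]>40),1); edge('y-out',1,-75,75,s&(q[:,1]<-40),0)
    edge('y+in',1,-45,40,s&(q[:,1]>40),0); edge('y-in',1,-60,60,s&(q[:,1]<-40),1)
    edge('x-out',0,-60,60,s&(q[:,0]<-60),0); edge('x-in',0,-40,20,s&(q[:,0]<-65),1)
    edge('x+out',0,-60,60,s&(q[:,0]>60),1); edge('x+in',0,-40,40,s&(q[:,0]>65),0)
    for k,e in out.items(): print(k,np.round(e,3))
    return out
E
python3 - <<'E'
from h import *
carrier(cam('wrist'))
E
```

```text
y+out [ 6.7102e+01 -2.0000e-03  3.2000e+01]
y-out [-7.0529e+01 -1.0000e-03  3.3000e+01]
y+in [ 4.7968e+01 -2.0000e-03  2.2000e+01]
y-in [-5.2459e+01 -2.0000e-03  2.6000e+01]
x-out [-9.5484e+01  1.1000e-02  2.4000e+01]
x-in [-7.6997e+01  4.0000e-03  1.5000e+01]
x+out [9.5481e+01 2.0000e-03 2.2000e+01]
x+in [7.7704e+01 2.0000e-03 2.0000e+01]
```

Request:
arm_command --pt "-0.15 0 0 0 0.141" --pt "-0.15 0 0 0 0.141" --pt "-0.15 0 0 0 0.141" --pt "-0.15 0 0 0 0.141" --pt "-0.15 0 0 0 0.141" --pt "-0.15 0 0 0 0.141" --pt "-0.15 0 0 0 0.141" --pt "-0.15 0 0 0 0.141" --pt "-0.15 -0.012 -0.006 0 0" --pt "-0.15 -0.03 -0.0155 0 0" --pt "-0.15 -0.04 -0.021 0.01 0" --pt "-0.15 -0.04 -0.021 0.02 0" --pt "-0.15 -0.04 -0.021 0.03 0" --pt "-0.15 -0.022 -0.012 0.04 0" --pt "-0.15 -0.0064 -0.003 0.02 0" --pt "-0.15 0 0 0 0" --pt "-0.15 0 0 0 0"

```text
clock: 13.62
eef_pos: [442.5, -48.9, 84.9]
eef_rot: [3.14, 0.0, 1.645]
wrist_force: [-0.4, 0.3, -0.5]
finger_gap: 39.7
finger_force: 0.0
```

Request:
arm_command --pt "-0.15 0.0005 -0.0008 0.02 0.003" --pt "-0.15 0 0 0.02 0" --pt "-0.15 0 0 0.012 0" --pt "-0.15 0 0 0.0065 0" --pt "-0.15 0 0 0 0" --pt "-1 0 0 0 0" --pt "-1 0 0 0 0" --pt "-1 0 0 0 0" --pt "-1 0 0 0 0" --pt "-1 0 0 -0.015 0" --pt "-1 0 0 -0.035 0" --pt "-1 0 0 -0.05 0" --pt "-1 0 0 -0.03 0" --pt "-1 0 0 0 0" --newtons 40

```text
clock: 15.38
eef_pos: [442.0, -48.6, 157.6]
eef_rot: [3.138, 0.001, 1.641]
wrist_force: [0.2, -0.0, -3.4]
finger_gap: 13.9
finger_force: 40.0
```

Request:
arm_command --pt "-1 0.012 0.003 0 0" --pt "-1 0.025 0.007 0 0" --pt "-1 0.032 0.009 0 0" --pt "-1 0.034 0.01 0 0" --pt "-1 0.034 0.01 0 0" --pt "-1 0.034 0.01 0 0" --pt "-1 0.025 0.007 0 0" --pt "-1 0.0125 0.003 0 0" --pt "-1 0 0 0 -0.141" --pt "-1 0 0 0 -0.141" --pt "-1 0 0 0 -0.141" --pt "-1 0 0 0 -0.141" --pt "-1 0 0 0 -0.141" --pt "-1 0 0 0 -0.141" --pt "-1 0 0 0 -0.141" --pt "-1 0 0 0 -0.141" --pt "-1 0 0 0.02 0" --pt "-1 0 0 0.02 0" --pt "-1 0 0 0 0"

```text
clock: 17.75
eef_pos: [484.4, 163.3, 113.7]
eef_rot: [-3.139, -0.003, 2.769]
wrist_force: [-1.2, 0.5, -2.2]
finger_gap: 13.8
finger_force: 40.0
```

Run:
```python
from h import *
c=cam('wrist'); cv2.imwrite('pics/w5.png',c['img']); s=manip.read_state(); print(s['eef_pos'],s['eef_rot'],s['joints'][5])
```

```text
[485.05996162 163.48617299 114.88829831] [-3.14044371e+00 -1.51945898e-03  2.76849947e+00] -0.9441408200669095
```

View pics/w5.png

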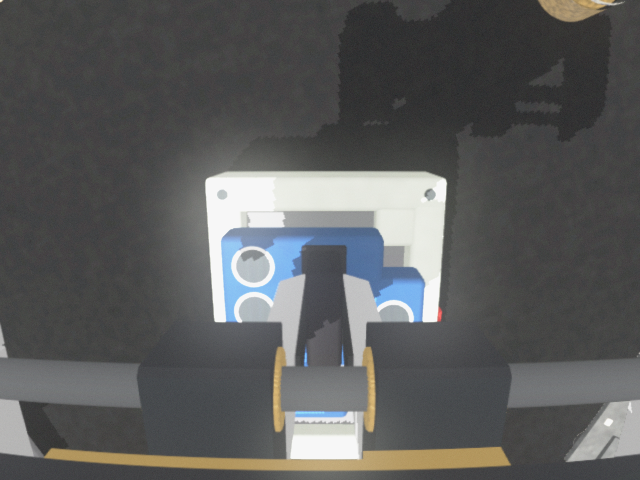

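The wrist view shows the blue block held over the well, its cut-out at about (405,255) facing the key at (393,228).

Request:
arm_command --pt "-1 -0.0009 0.0004 0.015 0" --pt "-1 0 0 0.014 0" --pt "-1 0 0 0.003 0" --pt "-1 0 0 0 0" --pt "-1 0 0 0 0"

```text
clock: 18.42
eef_pos: [486.7, 163.8, 83.8]
eef_rot: [3.141, 0.001, 2.769]
wrist_force: [-0.2, -0.9, -2.3]
finger_gap: 13.9
finger_force: 40.0
```

Run:
```python
from h import *
s=manip.read_state(); print(s['eef_pos'],s['eef_rot'],s['wrist_force'])
c=cam('wrist')
s=manip.read_state(); print(s['eef_pos'],s['eef_rot'],s['wrist_force'])
P,ok=cloud(c); m=masks(c)['blue']&ok; Q=P[m]; Q=Q[(Q[:,2]>80)&(Q[:,2]<130)]
cx,cy,yaw=530.9,146.1,-.372
R=np.array([[np.cos(yaw),np.sin(yaw)],[-np.sin(yaw),np.cos(yaw)]]);q=(Q[:,:2]-[cx,cy])@R.T
print(np.median(Q[:,2]),np.percentile(q,[.5,99.5],axis=0))
carrier(c)
```

```text
[486.73065543 163.78749942  83.82065416] [3.14124295e+00 5.09052829e-04 2.76884942e+00] [-0.199815   -0.85975011 -2.27439843]
[486.72427151 163.7808925   83.83087416] [3.14119597e+00 5.48816488e-04 2.76879160e+00] [ 0.1697693   0.06622453 -2.55151951]
80.60469890848321 [[-72.962192   -19.64691683]
 [ 18.8587375   34.53153916]]
y+out [ 6.7563e+01 -3.0000e-03  1.5000e+01]
y-out [-7.0595e+01 -6.0000e-03  1.5000e+01]
y+in [5.3111e+01 1.3000e-02 7.0000e+00]
y-in [-5.5389e+01 -4.0000e-03  1.1000e+01]
x-out [-9.7038e+01  3.0000e-03  3.0000e+01]
x-in [-7.7601e+01 -1.0000e-02  1.5000e+01]
```

Request:
arm_command --pt "-1 0.0005 -0.0004 0.003 0" --pt "-1 0 0 0.004 0" --pt "-1 0 0 0.004 0" --pt "-1 0 0 0.003 0" --pt "-1 0 0 0.002 0" --pt "-1 0 0 0 0" --pt "-1 0 0 0 0"

```text
clock: 19.35
eef_pos: [486.0, 163.5, 67.5]
eef_rot: [3.141, 0.0, 2.769]
wrist_force: [0.5, -0.3, -2.2]
finger_gap: 14.0
finger_force: 40.0
```

Request:
arm_command --pt "-1 0 0 0.001 0" --pt "-1 0 0 0.0007 0" --pt "-1 0 0 0 0" --pt "-0.15 0 0 0 0" --pt "-0.15 0 0 0 0" --pt "-0.15 0 0 0 0" --pt "-0.15 0 0 -0.015 0" --pt "-0.15 0 0 -0.04 0" --pt "-0.15 0 0 -0.05 0" --pt "-0.15 -0.02 0 -0.03 0" --pt "-0.15 -0.02 0 0 0" --pt "-0.15 0 0 0 0" --pt "-0.15 0 0 0 0"

```text
clock: 20.98
eef_pos: [522.5, 149.1, 200.7]
eef_rot: [-3.141, -0.001, 2.769]
wrist_force: [0.4, -0.2, 0.3]
finger_gap: 40.0
finger_force: 0.0
```

Run:
```python
from h import *
c=cam('wrist'); s=manip.read_state(); print(s['eef_pos'],s['eef_rot'][2],s['clock'])
cv2.imwrite('pics/w6.png',c['img'])
flatblock(c,'blue',(400,80,45),(620,240,130))
carrier(c)
```

```text
[522.45760467 149.20114766 200.70032689] 2.769043946026917 21.025
blue n [ 9.35590167e-04 -4.26074702e-04  9.99999472e-01] top 61.32940520848291 ribtop 95.17853621960339 rib ((484.4813232421875, 163.3448944091797), (13.612313270568848, 39.4676628112793), 68.53968811035156) yaw(mod180) 158.53968811035156 outline ((504.83428955078125, 154.5737762451172), (88.36888122558594, 89.38182067871094), 69.14381408691406)
y+out [ 6.711e+01 -2.000e-03  3.100e+01]
y-out [-7.0504e+01 -1.0000e-03  3.1000e+01]
y+in [ 4.8109e+01 -1.4000e-02  1.9000e+01]
y-in [-5.25e+01 -4.00e-03  2.40e+01]
x-out [-9.5261e+01  5.0000e-03  2.5000e+01]
x-in [-7.8456e+01 -1.0000e-03  1.1000e+01]
x+out [9.5525e+01 2.0000e-03 2.2000e+01]
x+in [7.7732e+01 2.0000e-03 2.0000e+01]
```

View pics/w6.png

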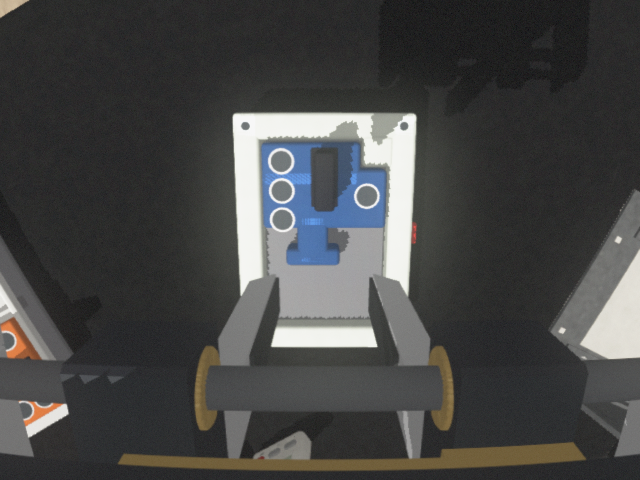

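Blue sits in the well around (320,190), level with its top at 61 mm, as expected on the raised bed. The nose is at (313,255) and the key is clear. Now for orange.

Request:
arm_command --pt "-0.15 0 0 0 0.141" --pt "-0.15 0 0 0 0.141" --pt "-0.15 0 0 0 0.141" --pt "-0.15 0 0 0 0.141" --pt "-0.15 0 0 0 0.141" --pt "-0.15 0 0 0 0.141" --pt "-0.15 0 0 0 0.141" --pt "-0.15 0 0 0 0.141" --pt "-0.15 -0.015 0 0 0" --pt "-0.15 -0.03 0 0 0" --pt "-0.15 -0.04 0 0 0" --pt "-0.15 -0.045 0 0 0" --pt "-0.15 -0.045 0.001 0 0" --pt "-0.15 -0.045 0.001 0 0" --pt "-0.15 -0.04 0 0 0" --pt "-0.15 -0.033 0 0.02 0" --pt "-0.15 -0.017 0 0.04 0" --pt "-0.15 0 0 0.03 0" --pt "-0.15 0 0 0 0"

```text
clock: 23.4
eef_pos: [545.3, -160.4, 109.0]
eef_rot: [-3.138, -0.002, 1.643]
wrist_force: [-0.2, -0.6, 0.3]
finger_gap: 39.7
finger_force: 0.0
```

Request:
arm_command --pt "-0.15 0 0 0.015 0" --pt "-0.15 0 0 0.015 0" --pt "-0.15 0 0 0.009 0" --pt "-0.15 0 0 0.004 0" --pt "-0.15 0 0 0 0" --pt "-1 0 0 0 0" --pt "-1 0 0 0 0" --pt "-1 0 0 0 0" --pt "-1 0 0 0 0" --pt "-1 0 0 -0.01 0" --pt "-1 0 0 -0.03 0" --pt "-1 0 0 -0.04 0" --pt "-1 0.02 0.002 0 0" --pt "-1 0.03 0.003 0 0" --pt "-1 0.03 0.003 0 0" --pt "-1 0.03 0.003 0 0" --pt "-1 0.02 0.002 0 0" --pt "-1 0 0 0 0" --newtons 30

```text
clock: 25.65
eef_pos: [550.5, -28.3, 147.3]
eef_rot: [-3.141, -0.0, 1.643]
wrist_force: [0.6, 0.2, -1.6]
finger_gap: 13.3
finger_force: 30.0
```

Request:
arm_command --pt "-1 0 0 0.03 0" --pt "-1 0 0 0.03 0" --pt "-1 0 0 0.03 0" --pt "-1 0 0 0.01 0" --pt "-1 0 0 0.006 0" --pt "-1 0 0 0.005 0" --pt "-1 0 0 0 0"

```text
clock: 26.52
eef_pos: [551.2, -29.7, 37.5]
eef_rot: [3.14, 0.0, 1.641]
wrist_force: [0.8, -0.2, -2.1]
finger_gap: 13.7
finger_force: 30.0
```

Request:
arm_command --pt "-1 0 0 0.002 0" --pt "-1 -0.003 0 0.001 0" --pt "-1 -0.004 0 0.001 0" --pt "-1 -0.004 0 0.0015 0" --pt "-1 -0.004 0 0.0015 0" --pt "-1 -0.004 0 0.002 0" --pt "-1 -0.003 0 0.002 0" --pt "-1 0 0 0 0" --pt "-0.15 0 0 0 0" --pt "-0.15 0 0 0 0" --pt "-0.15 0 0 -0.01 0" --pt "-0.15 0 0 -0.03 0" --pt "-0.15 0 0 -0.04 0" --pt "-0.15 -0.02 0 -0.04 0" --pt "-0.15 -0.02 0 -0.04 0" --pt "-0.15 0 0 0 0" --pt "-0.15 0 0 0 0" --newtons 8

```text
clock: 28.65
eef_pos: [554.6, -91.1, 185.2]
eef_rot: [-3.141, -0.0, 1.641]
wrist_force: [-0.3, -0.0, -0.7]
finger_gap: 39.9
finger_force: 0.0
```

Run:
```python
from h import *
c=cam('wrist'); s=manip.read_state(); print(s['eef_pos'],s['eef_rot'][2],s['clock'])
flatblock(c,'orange',(440,-130,5),(640,45,120))
```

```text
[554.51179034 -90.91126593 184.73805332] 1.641062392527775 28.7
orange n [ 1.15901709e-03 -3.19819983e-04  9.99999277e-01] top 22.254460418579924 ribtop 56.04822941870651 rib ((550.9833374023438, -43.41796112060547), (12.979039192199707, 30.883480072021484), 3.7959938049316406) yaw(mod180) 93.79599380493164 outline ((552.2681884765625, -62.31827163696289), (92.31924438476562, 78.794921875), 4.018634796142578)
```

Request:
arm_command --pt "-0.15 0.018 0 -0.01 0" --pt "-0.15 0.036 -0.001 -0.01 0" --pt "-0.15 0.045 -0.001 0 0" --pt "-0.15 0.045 -0.001 0 0" --pt "-0.15 0.045 0 0 0" --pt "-0.15 0.032 0 0 0" --pt "-0.15 0.015 0 0 0" --pt "-0.15 0 0 0 0.183" --pt "-0.15 0 0 0 0.183" --pt "-0.15 0 0 0 0.183" --pt "-0.15 0 0 0 0.183" --pt "-0.15 0 0 0 0.183" --pt "-0.15 0 0 0 0.183" --pt "-0.15 0 0 0 0.183" --pt "-0.15 0 0 0 0.183" --pt "-0.15 0 0 0 0.183" --pt "-0.15 0 0 0 0.183" --pt "-0.15 0 0 0 0.183" --pt "-0.15 0 0 0 0" --pt "-0.15 0 0 0 0"

```text
clock: 31.2
eef_pos: [535.5, 143.8, 205.8]
eef_rot: [3.142, 0.0, -0.368]
wrist_force: [0.6, 0.3, 0.3]
finger_gap: 40.1
finger_force: 0.0
```

Run:
```python
from h import *
c=cam('wrist'); s=manip.read_state(); print(s['eef_pos'],s['eef_rot'],s['clock'],s['joints'])
cv2.imwrite('pics/w7.png',c['img'])
carrier(c)
flatblock(c,'blue',(400,80,45),(620,240,130))
P,ok=cloud(c); m=masks(c)['blue']&ok&(abs(P[...,2]-61)<5); v,u=np.nonzero(m)
W=plane(c,np.c_[u,v],61.)[:,:2]; yaw=-.37
R=np.array([[np.cos(yaw),np.sin(yaw)],[-np.sin(yaw),np.cos(yaw)]]); q=(W-[531,147])@R.T
n=q[(q[:,0]>7)&(q[:,0]<60)&(abs(q[:,1])<48)]; print('nose head x max',np.percentile(n[:,0],99.5),'y',np.percentile(n[:,1],[.5,99.5]))
```

```text
[535.48586584 143.82693716 205.76797708] [ 3.14156091e+00  1.08426914e-04 -3.68768881e-01] 31.25 [1.96325637e-01 3.09681197e-01 1.50751945e+00 3.22240615e-05
 1.32450058e+00 2.13588299e+00]
y+out [ 6.6962e+01 -1.0000e-03  3.2000e+01]
y-out [-7.0781e+01 -4.0000e-03  3.2000e+01]
y+in [ 4.8309e+01 -9.0000e-03  2.0000e+01]
y-in [-5.2565e+01 -3.0000e-03  2.5000e+01]
x-out [-9.4772e+01  7.0000e-03  1.8000e+01]
x-in [-85.594  -0.185   7.   ]
x+out [ 9.6628e+01 -1.0000e-03  3.0000e+01]
x+in [7.8405e+01 5.0000e-03 2.0000e+01]
blue n [ 2.59801189e-03 -8.61083743e-04  9.99996254e-01] top 61.49592835760575 ribtop 95.4172307848132 rib ((486.1054382324219, 162.4669952392578), (13.299531936645508, 38.59711837768555), 68.6957015991211) yaw(mod180) 158.6957015991211 outline ((506.04071044921875, 154.28506469726562), (89.0178451538086, 90.9662857055664), 68.34127044677734)
nose head x max 20.228596444168765 y [-30.28867955   8.42009454]
```

View pics/w7.png

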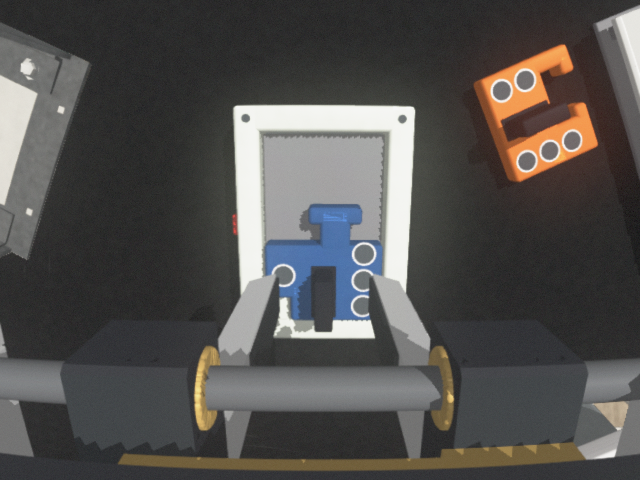

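Wrist view: blue lies in the well with its nose head at (335,213), and the socket side is free. Orange lies flat on the worktop at (537,113). Next I regrasp orange.

Request:
arm_command --pt "-0.15 0 0 0 -0.1827" --pt "-0.15 0 0 0 -0.1827" --pt "-0.15 0 0 0 -0.1827" --pt "-0.15 0 0 0 -0.1827" --pt "-0.15 0 0 0 -0.1827" --pt "-0.15 0 0 0 -0.1827" --pt "-0.15 0 0 0 -0.1827" --pt "-0.15 0 0 0 -0.1827" --pt "-0.15 0 0 0 -0.1827" --pt "-0.15 0 0 0 -0.1827" --pt "-0.15 0 0 0 -0.1827" --pt "-0.15 -0.016 0 0 0" --pt "-0.15 -0.036 0 0 0" --pt "-0.15 -0.045 0.001 0 0" --pt "-0.15 -0.045 0.001 0.01 0" --pt "-0.15 -0.034 0.001 0.04 0" --pt "-0.15 -0.0164 0 0.04 0" --pt "-0.15 0 0 0.03 0" --pt "-0.15 0 0 0 0" --pt "-0.15 0 0 0 0"

```text
clock: 33.75
eef_pos: [551.9, -48.3, 87.2]
eef_rot: [3.14, 0.0, 1.636]
wrist_force: [-0.0, 0.7, -0.3]
finger_gap: 40.0
finger_force: 0.0
```

Request:
arm_command --pt "-0.15 0.0004 0.0004 0.02 -0.004" --pt "-0.15 0 0 0.02 0" --pt "-0.15 0 0 0.013 0" --pt "-0.15 0 0 0.007 0" --pt "-0.15 0 0 0 0" --pt "-1 0 0 0 0" --pt "-1 0 0 0 0" --pt "-1 0 0 0 0" --pt "-1 0 0 0 0" --pt "-1 0 0 -0.015 0" --pt "-1 0 0 -0.035 0" --pt "-1 0 0 -0.05 0" --pt "-1 0 0 -0.03 0" --pt "-1 0 0 0 0" --pt "-1 0 0 0 0" --newtons 40

```text
clock: 35.62
eef_pos: [551.1, -47.4, 154.6]
eef_rot: [-3.14, -0.0, 1.641]
wrist_force: [0.3, 0.5, -1.4]
finger_gap: 14.2
finger_force: 40.0
```

Request:
arm_command --pt "-1 0.012 0.003 0 0" --pt "-1 0.026 0.005 0 0" --pt "-1 0.033 0.007 0 0" --pt "-1 0.035 0.007 0 0" --pt "-1 0.033 0.007 0 0" --pt "-1 0.022 0.005 0 0" --pt "-1 0.011 0.002 0 0" --pt "-1 0 0 0 0.183" --pt "-1 0 0 0 0.183" --pt "-1 0 0 0 0.183" --pt "-1 0 0 0 0.183" --pt "-1 0 0 0 0.183" --pt "-1 0 0 0 0.183" --pt "-1 0 0 0 0.183" --pt "-1 0 0 0 0.183" --pt "-1 0 0 0 0.183" --pt "-1 0 0 0 0.183" --pt "-1 0 0 0 0.183" --pt "-1 0 0 0 0" --pt "-1 0 0 0 0"

```text
clock: 38.12
eef_pos: [575.5, 126.3, 155.6]
eef_rot: [3.141, 0.0, -0.368]
wrist_force: [0.4, -0.2, -1.6]
finger_gap: 13.3
finger_force: 40.0
```

Request:
arm_command --pt "-1 0 0 0.015 0" --pt "-1 0 0 0.02 0" --pt "-1 0 0 0.015 0" --pt "-1 0 0 0 0" --pt "-1 0 0 0 0"

```text
clock: 38.75
eef_pos: [575.8, 126.6, 106.2]
eef_rot: [-3.141, -0.001, -0.371]
wrist_force: [0.1, -0.1, -1.3]
finger_gap: 14.0
finger_force: 40.0
```

Run:
```python
from h import *
s=manip.read_state(); print(s['eef_pos'],s['eef_rot'],s['clock'])
c=cam('wrist'); cv2.imwrite('pics/w8.png',c['img']); s=manip.read_state(); print(s['eef_pos'],s['eef_rot'])
P,ok=cloud(c); yaw=-.37
R=np.array([[np.cos(yaw),np.sin(yaw)],[-np.sin(yaw),np.cos(yaw)]])
for k in('orange','blue'):
    m=masks(c)[k]&ok&(np.hypot(P[...,0]-531,P[...,1]-147)<130); Q=P[m]; z=np.median(Q[:,2]); Q=Q[abs(Q[:,2]-z)<4]; q=(Q[:,:2]-[531,147])@R.T
    print(k,z,len(q),np.percentile(q,[.3,99.7],axis=0))
carrier(c)
```

```text
[575.76850913 126.62791957 106.21382762] [-3.14123747e+00 -5.76161889e-04 -3.71189222e-01] 38.75
[575.845552   126.65567249 106.42459345] [-3.14102577e+00 -9.32468970e-04 -3.71256588e-01]
orange 102.3086138835226 6287 [[ 33.44656537 -49.23443731]
 [ 74.74574589  42.43071415]]
blue 61.61417558727963 392 [[-72.79549102 -22.63712801]
 [-46.64491771  15.31999403]]
y+out [6.7037e+01 1.0000e-03 1.7000e+01]
y-out [-7.0759e+01 -1.0000e-03  1.7000e+01]
y+in [ 6.3743e+01 -1.3000e-02  8.0000e+00]
y-in [-6.3134e+01 -6.0000e-03  1.3000e+01]
x-out [-9.1737e+01  1.0000e-03  7.0000e+00]
x-in [-86.345  -0.166   5.   ]
x+out [97.567  0.    30.   ]
x+in [7.8525e+01 5.0000e-03 2.0000e+01]
```

View pics/w8.png

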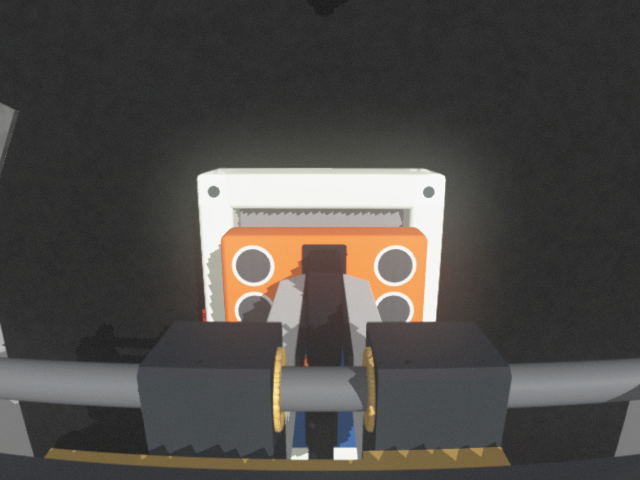

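Orange is held over its end of the well, with its back edge at (325,232) and roughly even gaps to the rim. I shift it slightly and descend in steps while watching the force.

Request:
arm_command --pt "-1 0 -0.0007 0.006 0" --pt "-1 0 0 0.006 0" --pt "-1 0 0 0.005 0" --pt "-1 0 0 0.004 0" --pt "-1 0 0 0.004 0" --pt "-1 0 0 0 0" --pt "-1 0 0 0 0"

```text
clock: 39.67
eef_pos: [575.9, 127.3, 80.9]
eef_rot: [-3.141, -0.0, -0.371]
wrist_force: [0.7, -0.4, -2.8]
finger_gap: 13.6
finger_force: 40.0
```

Request:
arm_command --pt "-1 0 0 0.004 0" --pt "-1 0 0 0.004 0" --pt "-1 0 0 0.003 0" --pt "-1 0 0 0.002 0" --pt "-1 0 0 0 0" --pt "-1 0 0 0 0"

```text
clock: 40.42
eef_pos: [575.8, 127.2, 67.9]
eef_rot: [-3.141, -0.0, -0.372]
wrist_force: [0.2, 0.0, -1.6]
finger_gap: 13.5
finger_force: 40.0
```

Request:
arm_command --pt "-1 0 0 0.002 0" --pt "-1 0 0 0.003 0" --pt "-1 0 0 0.003 0" --pt "-1 0 0 0.003 0" --pt "-1 0 0 0.002 0" --pt "-1 0 0 0 0" --pt "-1 0 0 0 0"

```text
clock: 41.3
eef_pos: [576.1, 127.2, 55.5]
eef_rot: [-3.141, -0.001, -0.371]
wrist_force: [-1.7, -0.7, 5.8]
finger_gap: 14.1
finger_force: 40.0
```

Request:
arm_command --pt "-1 0 0 0.0015 0" --pt "-1 0 0 0.001 0" --pt "-1 0 0 0 0" --pt "-1 0 0 0 0"

```text
clock: 41.8
eef_pos: [576.2, 127.2, 53.2]
eef_rot: [-3.141, -0.001, -0.371]
wrist_force: [-1.3, -1.0, 8.1]
finger_gap: 13.6
finger_force: 40.0
```

Request:
arm_command --pt "-1 0 0 0.001 0" --pt "-1 0 0 0 0" --pt "-1 0 0 0 0"

```text
clock: 42.18
eef_pos: [576.2, 127.2, 52.2]
eef_rot: [-3.141, -0.001, -0.371]
wrist_force: [-2.7, -1.0, 8.4]
finger_gap: 14.1
finger_force: 40.0
```

Request:
arm_command --pt "-1 0 0 0.001 0" --pt "-1 0 0 0 0" --pt "-1 0 0 0 0"

```text
clock: 42.55
eef_pos: [576.2, 127.2, 51.5]
eef_rot: [-3.141, -0.001, -0.372]
wrist_force: [-4.0, -1.0, 11.6]
finger_gap: 13.7
finger_force: 40.0
```

Request:
arm_command --pt "-1 0 0 0.001 0" --pt "-1 0 0 0 0" --pt "-1 0 0 0 0"

```text
clock: 42.92
eef_pos: [576.4, 127.2, 51.4]
eef_rot: [-3.141, -0.002, -0.371]
wrist_force: [-8.0, -2.1, 20.6]
finger_gap: 13.5
finger_force: 40.0
```

Force jumps, so the bed is at its stop. Now release, rise and check.

Request:
arm_command --pt "-1 0 0 -0.002 0" --pt "-0.15 0 0 0 0" --pt "-0.15 0 0 0 0" --pt "-0.15 0 0 0 0" --pt "-0.15 0 0 -0.02 0" --pt "-0.15 0 0 -0.04 0" --pt "-0.15 -0.022 0 -0.04 0" --pt "-0.15 -0.022 0 -0.04 0" --pt "-0.15 -0.02 0 0 0" --pt "-0.15 0 0 0 0" --pt "-0.15 0 0 0 0"

```text
clock: 44.3
eef_pos: [516.5, 150.2, 190.7]
eef_rot: [3.141, 0.001, -0.372]
wrist_force: [0.6, -0.3, -0.2]
finger_gap: 40.1
finger_force: 0.0
```

Run:
```python
from h import *
c=cam('wrist'); cv2.imwrite('pics/w9.png',c['img']); s=manip.read_state(); print(s['eef_pos'],s['clock'])
P,ok=cloud(c); yaw=-.37
R=np.array([[np.cos(yaw),np.sin(yaw)],[-np.sin(yaw),np.cos(yaw)]])
for k in('orange','blue'):
    m=masks(c)[k]&ok&(np.hypot(P[...,0]-531,P[...,1]-147)<130)
    m=cv2.erode(m.astype(np.uint8),np.ones((3,3)))>0; Q=P[m]; z=np.median(Q[:,2]); Q=Q[abs(Q[:,2]-z)<4]; q=(Q[:,:2]-[531,147])@R.T
    f=np.polyfit(q[:,0],Q[:,2],1)[0],np.polyfit(q[:,1],Q[:,2],1)[0]
    print(k,z,len(q),np.percentile(q,[.3,99.7],axis=0),'slopes',np.round(f,3),cv2.minAreaRect(q.astype(np.float32)))
m=white(c,P,ok,531,147,160,43,57);print('rim',np.median(P[m][:,2]))
```

```text
[516.51773473 150.16387794 190.64889884] 44.35
orange 50.64884846370529 5111 [[ -4.67418146 -48.42176936]
 [ 73.07763492  42.2432574 ]] slopes [ 0.    -0.001] ((34.11512756347656, -3.061878204345703), (91.32073974609375, 78.04611206054688), 89.92594909667969)
blue 50.77429621389922 3691 [[-70.9539734  -46.46812366]
 [ 16.80170587  42.07155877]] slopes [-0.002 -0.   ] ((-26.734785079956055, -2.2469482421875), (89.21268463134766, 88.88522338867188), 89.72215270996094)
rim 50.33277736945939
```

View pics/w9.png

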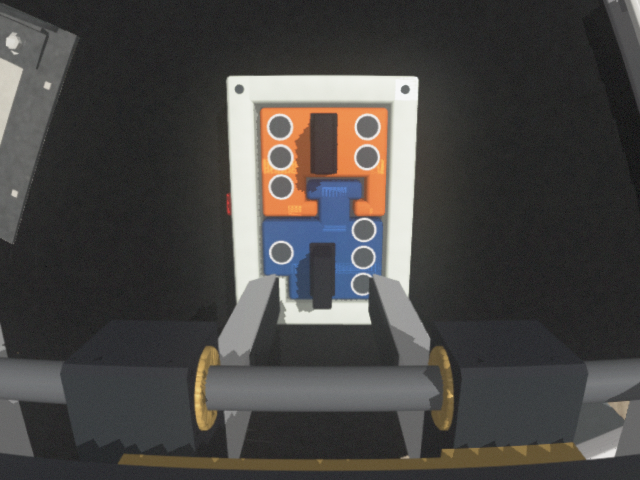

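The wrist view shows orange (322,160) and blue (325,255) interlocked and level. Their tops are at 50.7 mm against a rim at 50.3 mm, the catch holds, and the gripper is clear.

```bash
python3 -c "
from cell import ticket
print(ticket.sign_off())"
```

```text
the job is handed in; nothing more can be done
None
```

I've handed the job in. The last wrist view before that showed both blocks interlocked, level and flush with the carrier's rim, with the bed caught down, the gripper clear and 44 s on the clock; the sign-off returned no verdict.

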